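# Serve a cup across the counter on an overhanging bamboo plank

### The job

Set the empty blue tea cup down gently and upright inside the dark ring on the front end of the bamboo plank, before the plank is moved outward. Then slide the plank, without lifting it off its grey riser, straight out away from you until its red line lies along the riser's yellow-trimmed front edge, with the cup still standing in the ring; the plank would now tip over, so finish while still holding its rear grip block, keeping the plank flat on the riser. Leave the red tin, the white bowl and the bottle alone.

Things in the scene. Friction and masses are not known exactly. Their poses are not given: they have to be found in the camera images.
- cup_mid (a point): blue ceramic tea cup without handle, round and open at the top, 60 mm tall, 54 mm across the rim, somewhat narrower at the foot, about 0.12 kg. This point is on its axis, half-way up (30 mm above its foot). It starts upright on the bench at the left or right of the riser, in one of three places that it shares with the tin and the bowl
- board_ring (a point): centre of the dark ring (68 mm outside, 58 mm inside) painted on the top face of the bamboo plank near its front end. The plank is 280 mm long (its x axis, which points to its front end, away from the robot), 90 mm wide (y) and 14 mm thick, about 0.4 kg, and lies loose on the riser, slightly skewed to it; the ring is 35 mm from its front end. This point is on the top face; z is up, square to the plank
- board_line (a point): middle of the red line, 5 mm wide, painted across the plank's top face and sides, 170 mm from the plank's front end and 135 mm behind the ring. This point is on the top face; axes as the plank's. With the line at the riser's front edge the plank tips forward unless its rear is held down (about 2.5 to 4.5 N down at the grip block)
- board_handle (a point): centre of the dark wooden grip block fixed on top of the plank near its rear end, 44 mm long (x), 24 mm wide (y), 36 mm tall; its centre is 75 mm behind the red line and 18 mm above the plank's top face; the block's top is 18 mm higher. Axes as the plank's
- stand_edge (a point): middle of the front top edge (trimmed with a 10 mm yellow strip) of the grey riser, which is fixed to the bench: 160 mm long (x), 130 mm wide (y), 60 mm tall. Its x axis points out over the edge, away from the robot; the riser extends 160 mm behind this point. This point is at the height of its flat top, on which the plank slides
- caddy: red square tea tin with black lid, 67 mm square, 70 mm tall, loose; origin under its centre. Leave alone
- bowl: white bowl, 84 mm across, 45 mm tall, loose; origin under its centre. Leave alone
- bottle: amber bottle, 66 mm across, 190 mm tall, loose; origin under its centre. Leave alone

How it is judged:
On the way:
1. the cup stands upright in the ring, let go, while the red line is still well inside the riser's edge (distance between cup_mid and board_ring below 0.036 m and horizontal distance between cup_mid and board_ring below 0.015 m and angle between cup_mid's own z axis and vertical below 0.1 rad and contact force between cup and board above 0.3 N and contact force between cup and the arm below 0.05 N and contact force between cup and the fingers below 0.05 N and x of board_line in the frame of stand_edge below -0.03 m), for 0.2 s.
At the end, for the whole second after the job is handed in: Red line within 7 mm of the riser edge, 25 mm sideways, 0.08 rad of straight; plank level (0.04 rad), resting on the riser, held by the fingers (over 1 N); cup upright on the plank, within 18 mm of the ring centre, untouched; all at rest; tin, bowl, bottle within 30 mm of their starts (x of board_line in the frame of stand_edge between -0.007 and 0.007 m and y of board_line in the frame of stand_edge between -0.025 and 0.025 m and angle between the x axis of board_line and the x axis of stand_edge, either way round below 0.08 rad and angle between board_line's own z axis and vertical below 0.04 rad and contact force between board and stand above 0.3 N and contact force between board and the fingers above 1 N and distance between cup_mid and board_ring below 0.036 m and horizontal distance between cup_mid and board_ring below 0.018 m and angle between cup_mid's own z axis and vertical below 0.1 rad and contact force between cup and board above 0.3 N and contact force between cup and the fingers below 0.05 N and linear speed of each of board, cup below 0.02 m/s and distance of each of caddy, bowl, bottle from where it was at the start of the episode below 0.03 m); the arm keeps its last pose, push and grip.
It fails at once if the plank is tipped by more than 0.15 rad (angle between board_line's own z axis and vertical above 0.15 rad).
It fails at once if the plank is lifted more than 12 mm off the riser (z of board_line in the frame of stand_edge above 0.026 m).
It fails at once if the cup is let fall from more than about 10 mm, or flung (linear speed of cup above 0.45 m/s and contact force between cup and the fingers below 0.05 N).
It fails at once if the cup is knocked over (angle between cup_mid's own z axis and vertical above 0.7 rad).
It fails at once if the tin, the bowl or the bottle is pushed about or knocked over (distance of any of caddy, bowl, bottle from where it was at the start of the episode above 0.03 m or angle between bottle's own z axis and vertical above 0.4 rad).
It also fails if it takes over 61 s, if anything falls off the work surface, if the arm or the gripper's body presses on something with over 40 N, if the wrist force passes 120 N, or if a joint passes its speed limit or range.

### The arm

A 6-joint arm with a two-finger parallel gripper is mounted at the origin on the work surface. World frame = base frame: x ahead of the robot, y to its left, z up, the work surface at z = 0. Lengths are in m, angles in rad, forces in N, time in s.
With the tool pointing down it reaches from about 0.275 to 0.75 m from the base axis. Payload 10.2 kg.
Tool frame: the origin (TCP) lies on the centre line of the jaws, within the pads' length; the fingertips stand 25 mm ahead of it and the grasp point (between the pads) lies 6 mm ahead of it; x points along the fingers, z is the direction in which the jaws open and shut, and the axes are right-handed (so a half turn about x gives the same grasp; the last joint's range is limited). The gripper opens to 88 mm and grips with 3 to 60 N. Pads are 18 mm wide; open, the fingers measure 123 mm over their backs; the gripper's body (75 mm by 187 mm) begins 45 mm behind the grasp point.
Start: joints at [1.052, 0.313, 1.498, -0, 1.331, -0.223], TCP at [0.153, 0.502, 0.234] pointing down, gripper open.
Joint ranges: [-2.94, 2.94], [-0.97, 2.17], [0.19, 2.56], [-1.23, 4.37], [0.02, 3.11], [-2.88, 2.88]. Speed limits (rad/s): [2.39, 2.39, 3.01, 3.14, 3.14, 3.14].

### API

Orientations are given as a unit quaternion [w, x, y, z].
In Python, from rig import state, read_camera, camera_info, finish_job gives the robot as it stands.
- The arm moves only by the tool drive_tool, never from a script. Its argument "motion" is a list of rows, each a list of 3 entries, a list of its own where there are three numbers: the gripper command: -1 is shut, 1 is fully open, values between are in proportion, then the shift along the tool's x, y, z in cm, then the turn about the tool's x in rad. In form: [[gripper, [tx, ty, tz], roll], ...]. A call has 1 to 5 rows; each row shifts and turns the commanded pose from where the row before left it, along the tool's axes as they then stand; what a row does not reach is not made up. A row lasts 1/12 s, in which the tool goes at most 41.7 mm and 7.16 degrees, less where a joint would pass 70% of its speed; a pose out of reach is approached as far as the arm can. A call with a gripper value outside its range is refused whole. The fingers move at their own pace and stop on an object; "force" is the grip in N (left out, the last holds). Time passes only in rows, so rows that do not move let the fingers close. It gives the time, the measured TCP pose, the force and the opening at its end, in the units of the state.
- state(): the state, without advancing time (a new reading comes with each control period).
- read_camera(name): name is "scene" or "top" or "wrist"; returns the picture (384x512x3 uint8, blue, green, red); there is no depth.
- camera_info(name): a dict with "vertical_fov" (degrees; the focal length in pixels is half the picture's height over the tangent of half this angle, whatever the lens; pixels are square), "cx", "cy" (the principal point, pixels), "T" (4x4, takes a point from camera to world coordinates). Camera axes: x right, y down, z forward; pixel columns grow to the right and rows downward; lengths in m; the calibration is good to about 2 mm. A picture is of the moment at which its call begins: read the wrist's pose just before it. camera_info takes no time and is no camera call; for the wrist camera it gives the pose at the moment of the call.
- finish_job(): hands the job in, once; it reports no verdict.
The state is a dict: "time": time; "joints": joint angles; "joint_velocities": joint speeds; "effort": joint torques, N m; "position": TCP position; "tcp_rot": TCP orientation; "wrist_force": force on the tool from outside, world axes, zero at the start; "moment": the same for the moment, N m; "finger_gap": finger opening in m.
Only numpy, scipy, OpenCV 4.12 (cv2) and the standard library are available. Lean on these libraries where they do the work, as an engineer would, in place of code of your own. Each camera call takes 0.05 s, during which the arm holds its last target. There are 200 camera calls.

## Working session

There is one attempt and no reset: what is moved stays moved. The work goes in short steps, Python scripts to look and compute and a tool call to move; the robot and the scene stay as the last step left them, time stands still between calls to the robot, and variables do not carry over. Pictures are saved under pics/ and viewed, about 8 in all and at most 12, crops included, and the job is handed in when it is done.

Besides the shell and the picture viewer there is one more tool, called after "Call:" as a command line: name --argument value ..., lists and objects as JSON in quotes. drive_tool: Moves the arm, as the interface text tells. Its arguments: {"type":"object","properties":{"motion":{"type":"array"},"force":{"type":"number"}},"required":["motion"]}

```bash
mkdir -p pics; ls; cat > h.py <<'E'
import numpy as np, cv2
from rig import state, read_camera, camera_info, finish_job
def cam(n):
    i=camera_info(n); return i, read_camera(n)
def K(i,h=384):
    f=h/2/np.tan(np.radians(i["vertical_fov"])/2); return f,i["cx"],i["cy"]
def ray(i,u,v):
    f,cx,cy=K(i); T=np.array(i["T"]); d=T[:3,:3]@np.array([(u-cx)/f,(v-cy)/f,1]); return T[:3,3],d
def onz(i,u,v,z):
    o,d=ray(i,u,v); return o+d*(z-o[2])/d[2]
def proj(i,p):
    f,cx,cy=K(i); T=np.array(i["T"]); c=T[:3,:3].T@(np.array(p)-T[:3,3]); return f*c[0]/c[2]+cx, f*c[1]/c[2]+cy
E
python3 - <<'E'
from h import *
a=[]
for n in("scene","top"):
    i,p=cam(n); cv2.imwrite(f"pics/{n}0.png",p); print(n,{k:np.round(v,3).tolist() if k=="T" else v for k,v in i.items()})
s=state(); print(s)
E
```

```text
pics
scene {'vertical_fov': 54.61268392965655, 'cx': 261.422203121249, 'cy': 189.73922238240442, 'T': [[0.418, 0.755, -0.505, 1.004], [0.908, -0.35, 0.229, -0.248], [-0.003, -0.554, -0.832, 0.819], [0.0, 0.0, 0.0, 1.0]]}
top {'vertical_fov': 53.628644537835605, 'cx': 253.99658039765194, 'cy': 189.55427224180656, 'T': [[-0.007, -0.986, 0.166, 0.408], [-1.0, 0.002, -0.029, -0.031], [0.029, -0.167, -0.986, 0.967], [0.0, 0.0, 0.0, 1.0]]}
{'time': 0.1, 'joints': array([ 1.05163503e+00,  3.13377660e-01,  1.49833879e+00, -2.20335558e-05,
        1.33100685e+00, -2.23378863e-01]), 'joint_velocities': array([ 1.50462915e-03, -6.51457511e-05, -4.99090263e-04,  1.66251680e-03,
       -2.36461822e-03, -7.73234325e-05]), 'effort': array([ 2.97421815e-03, -4.02811110e+01, -2.52641004e+01,  6.94642123e-02,
        3.42681992e-02, -1.02375711e-04]), 'position': array([0.15292463, 0.50200168, 0.23303509]), 'tcp_rot': array([ 0.56785425, -0.42103486,  0.56858007,  0.4206993 ]), 'wrist_force': array([0.43081577, 0.27792475, 0.19082093]), 'moment': array([-0.0233157 ,  0.03131671,  0.04322202]), 'finger_gap': 0.08782827159973045}
```

View pics/top0.png

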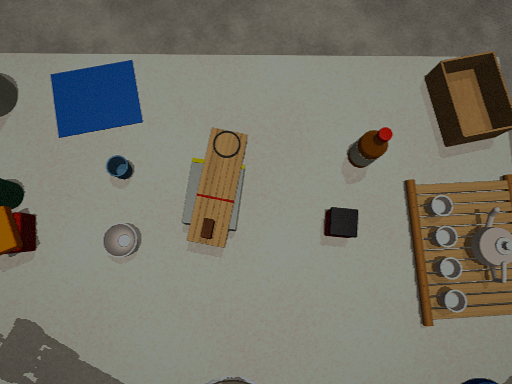

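View pics/scene0.png

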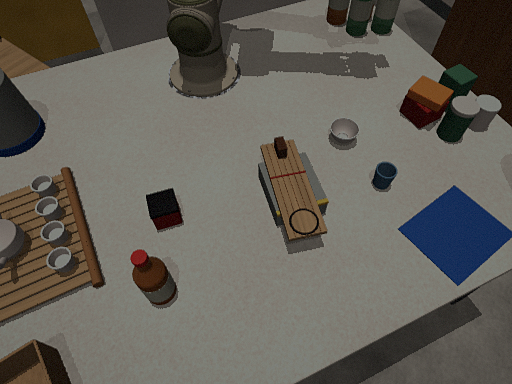

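The top view shows the cup at about (120,167), ring (227,144), red line (215,198) and grip block (207,229). The yellow trim shows at (197,160) and (243,165), the bowl is at (121,240), the tin at (342,222) and the bottle at (365,150). The scene view agrees.

```bash
cat > m.py <<'E'
from h import *
def big(m,box):
    q=np.zeros_like(m); x0,y0,x1,y1=box; q[y0:y1,x0:x1]=m[y0:y1,x0:x1]
    n,l,s,c=cv2.connectedComponentsWithStats(q); k=1+np.argmax(s[1:,4]); return c[k],s[k],(l==k).astype(np.uint8)
R=lambda a:np.round(a,4)
it=camera_info("top"); isc=camera_info("scene"); t=cv2.imread("pics/top0.png"); sc=cv2.imread("pics/scene0.png")
for nm,i,p,bc,bl,by,bw in(("top",it,t,(100,145,140,190),(190,180,245,210),(180,150,255,175),(185,120,255,255)),("scene",isc,sc,(368,155,402,192),(265,165,315,185),(255,175,335,240),(255,130,330,245))):
    h=cv2.cvtColor(p,cv2.COLOR_BGR2HSV)
    c,s,m=big(cv2.inRange(h,(90,70,20),(125,255,255)),bc); 
    print(nm,"cup px",c,s,"mid z.03",R(onz(i,*c,.03)))
    c,s,m=big(cv2.inRange(h,(0,140,60),(8,255,255))|cv2.inRange(h,(172,140,60),(180,255,255)),bl)
    y,x=np.where(m); v=cv2.minAreaRect(np.c_[x,y].astype(np.float32))
    print("line",c,s,R(onz(i,*c,.074)),v)
    m=cv2.inRange(h,(24,150,90),(34,255,255)); x0,y0,x1,y1=by; n,l,s,c=cv2.connectedComponentsWithStats(m[y0:y1,x0:x1])
    for k in range(1,n):
        if s[k,4]>8: print("yel",s[k]+[x0,y0,0,0,0],c[k]+[x0,y0],R(onz(i,*(c[k]+[x0,y0]),.06)))
    cv2.imwrite(f"pics/{nm}_crop.png",cv2.resize(p[bw[1]:bw[3],bw[0]:bw[2]],None,fx=5 if nm=="top" else 5,fy=5,interpolation=cv2.INTER_CUBIC)[:600])
    # dark ring
    m=(h[...,2]<70).astype(np.uint8)
    rb=(210,125,243,162) if nm=="top" else (285,203,325,240)
    hb=(195,214,220,243) if nm=="top" else (270,133,292,160)
    c,s,m2=big(m,rb); print("ring",c,s); c,s,m2=big((h[...,2]<60).astype(np.uint8),hb); print("block",c,s)
    g=big(m,rb)[2]; cs=max(cv2.findContours(g,cv2.RETR_EXTERNAL,cv2.CHAIN_APPROX_NONE)[0],key=len); e=cv2.fitEllipse(cs); print("ring ell",e,R(onz(i,*e[0],.074)))
E
python3 m.py; python3 -c "
import cv2,numpy as np
a=cv2.imread('pics/top_crop.png');b=cv2.imread('pics/scene_crop.png');print(a.shape,b.shape)
cv2.imwrite('pics/both.png',np.hstack([a[:560],b[:560]]))"
```

```text
top cup px [118.43652561 166.83073497] [106 155  26  24 449] mid z.03 [0.6244 0.28   0.03  ]
line [215.3   197.775] [197 194  37   9  80] [0.5389 0.0342 0.074 ] ((215.05767822265625, 197.71153259277344), (36.86983108520508, 2.1572775840759277), 11.309932708740234)
yel [192 158  13   5  50] [197.86 160.06] [0.6343 0.0787 0.06  ]
yel [241 165   4   4  12] [242.25 166.5 ] [ 0.6181 -0.0298  0.06  ]
ring [225.94852941 144.30882353] [213 131  27  27 136]
block [209.69811321 228.09433962] [201 218  14  21  53]
ring ell ((226.28245544433594, 143.909423828125), (26.246801376342773, 26.288728713989258), 171.19284057617188) [0.6712 0.0089 0.074 ]
scene cup px [384.24557522 174.57300885] [373 162  24  27 452] mid z.03 [0.6169 0.2818 0.03  ]
line [288.34848485 174.16666667] [271 171  35   8  66] [0.5377 0.0378 0.074 ] ((287.9168395996094, 174.0634765625), (2.151789426803589, 34.70928955078125), 79.2156982421875)
yel [276 211   4   4  12] [277.75       212.33333333] [ 0.6176 -0.0301  0.06  ]
ring [305.45422535 227.27112676] [289 208  36  32 284]
block [280.07555556 147.54666667] [274 137  13  22 225]
ring ell ((304.3611145019531, 224.38018798828125), (30.786842346191406, 34.14851760864258), 100.5972900390625) [0.6784 0.0067 0.074 ]
(600, 350, 3) (575, 375, 3)
```

View pics/both.png

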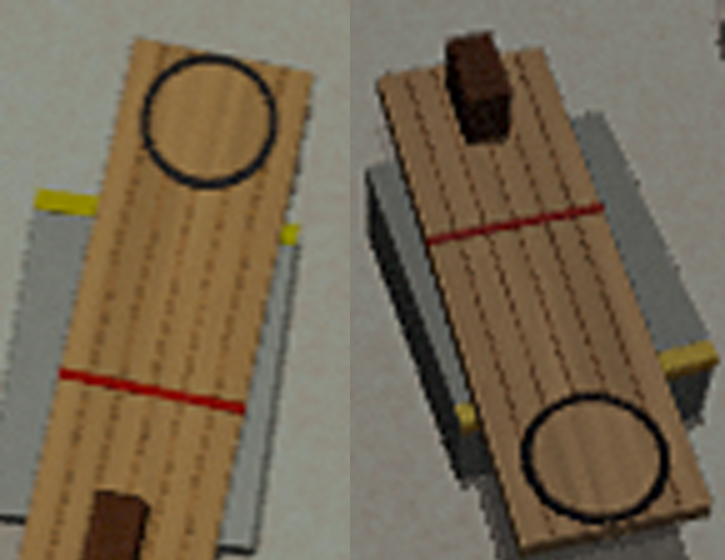

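```bash
cat >> h.py <<'E'
from scipy.spatial.transform import Rotation as Ro
def tool():
    s=state(); q=s["tcp_rot"]; return s,Ro.from_quat(q[[1,2,3,0]]).as_matrix()
def go(p,yaw=None):
    """print shift (cm, tool axes) to p; roll putting tool z along world direction yaw (mod pi)"""
    s,M=tool(); d=M.T@(np.array(p)-s["position"])*100
    r=None
    if yaw is not None:
        v=M.T@[np.cos(yaw),np.sin(yaw),0]; a=np.arctan2(-v[1],v[2]); r=(a+np.pi/2)%np.pi-np.pi/2
    print("t",round(s["time"],2),"pos",s["position"].round(4),"shift cm",d.round(2),"roll",r,"gap",round(s["finger_gap"],4),"F",s["wrist_force"].round(2),"j6",s["joints"][5].round(2))
E
python3 - <<'E'
from h import *
s,M=tool(); print(M.round(4)); go([.62,.281,.20],np.radians(24)); go([.62,.281,.20],np.radians(90))
it=camera_info("top"); isc=camera_info("scene")
def two(a,b):
    o1,d1=ray(it,*a);o2,d2=ray(isc,*b); A=np.c_[d1,-d2]; k=np.linalg.lstsq(A,o2-o1,rcond=None)[0]; return (o1+k[0]*d1).round(4),(o2+k[1]*d2).round(4)
print("cup",two((118.4,166.8),(384.2,174.6))); print("line",two((215.3,197.7),(288.2,174.2))); print("ring",two((226.4,144),(304.3,224.3)))
l=onz(it,192,157.8,.06); r=onz(it,245,164.8,.06); print("edge",l,r,(l+r)/2,np.linalg.norm(l-r),np.arctan2(l[1]-r[1],l[0]-r[0])-np.pi/2)
w=camera_info("wrist"); print(np.array(w["T"]).round(3),w["vertical_fov"])
print((M.T@(np.array(w["T"])[:3,3]-s["position"])).round(3))
E
```

```text
[[-5.000e-04 -9.566e-01  2.915e-01]
 [-1.000e-03  2.915e-01  9.566e-01]
 [-1.000e+00  2.000e-04 -1.100e-03]]
t 0.1 pos [0.1529 0.502  0.233 ] shift cm [  3.3  -51.12  -7.52] roll 0.8561404274895144 gap 0.0878 F [0.43 0.28 0.19] j6 -0.22
t 0.1 pos [0.1529 0.502  0.233 ] shift cm [  3.3  -51.12  -7.52] roll -0.2957774562712676 gap 0.0878 F [0.43 0.28 0.19] j6 -0.22
cup (array([0.6221, 0.2768, 0.04  ]), array([0.6214, 0.2754, 0.0393]))
line (array([0.5387, 0.034 , 0.0768]), array([0.5396, 0.0362, 0.0771]))
ring (array([0.6737, 0.009 , 0.0646]), array([0.6741, 0.0099, 0.0647]))
edge [0.63999674 0.09305669 0.06      ] [ 0.62240442 -0.03653501  0.06      ] [0.63120058 0.02826084 0.06      ] 0.1307803489268771 -0.1349270526426556
[[ 0.291  0.918  0.27   0.081]
 [ 0.957 -0.279 -0.083  0.523]
 [-0.001  0.282 -0.959  0.386]
 [ 0.     0.     0.     1.   ]] 69.4305672345445
[-0.153  0.074 -0.001]
```

Call:
drive_tool --motion '[[1, [0.3, -3.6, -0.5], 0], [1, [0.3, -3.6, -0.5], 0], [1, [0.3, -3.6, -0.5], 0], [1, [0.3, -3.6, -0.5], 0], [1, [0.3, -3.6, -0.5], 0]]' --force 12

```text
time: 0.52
position: [0.3192, 0.4248, 0.2182]
tcp_rot: [0.568, -0.421, 0.568, 0.421]
wrist_force: [-0.2, -0.4, 1.0]
finger_gap: 0.088
```

Call:
drive_tool --motion '[[1, [0.3, -3.6, -0.5], 0], [1, [0.3, -3.6, -0.5], 0], [1, [0.3, -3.6, -0.5], 0], [1, [0.3, -3.6, -0.5], 0], [1, [0.3, -3.6, -0.5], 0]]'

```text
time: 0.93
position: [0.4842, 0.3483, 0.203]
tcp_rot: [0.568, -0.421, 0.568, 0.421]
wrist_force: [0.1, 0.5, -0.6]
finger_gap: 0.0881
```

Call:
drive_tool --motion '[[1, [0, -3.6, -0.5], 0], [1, [0, -3.6, -0.5], 0], [1, [0, -3.6, -0.5], 0.05], [1, [0, -3.0, -0.5], 0.05], [1, [0, 0, 0], 0]]'

```text
time: 1.35
position: [0.612, 0.285, 0.2018]
tcp_rot: [0.59, -0.39, 0.59, 0.39]
wrist_force: [-0.5, -1.1, 0.0]
finger_gap: 0.0881
```

```bash
python3 - <<'E'
from h import *
go([.6215,.276,.20],1.37)
i,p=cam("wrist"); cv2.imwrite("pics/w1.png",p); print(proj(i,[.6215,.276,.06]),proj(i,[.6215,.276,0]))
E
```

```text
t 1.35 pos [0.612  0.285  0.2018] shift cm [ 0.18 -1.23 -0.45] roll -0.20218599304386298 gap 0.0881 F [-0.48 -1.14  0.03] j6 -0.9
(np.float64(256.6400355517605), np.float64(193.60237740232049)) (np.float64(257.112830404656), np.float64(180.71992356013453))
```

View pics/w1.png

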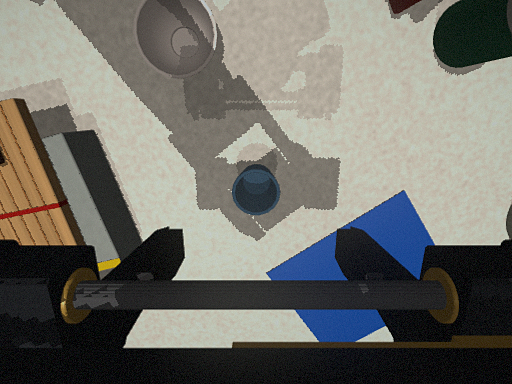

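Wrist view: the cup is at about (256,190), within 4 px of the prediction. The bowl is at (176,35), clear of the fingers.

```bash
python3 - <<'E'
from h import *
i=camera_info("wrist"); p=cv2.imread("pics/w1.png"); h=cv2.cvtColor(p,cv2.COLOR_BGR2HSV)
m=np.zeros((384,512),np.uint8); m[150:230,220:290]=cv2.inRange(h,(90,70,20),(125,255,255))[150:230,220:290]
n,l,s,c=cv2.connectedComponentsWithStats(m); k=1+np.argmax(s[1:,4]); x,y,w,hh,a=s[k]; print(s[k],c[k])
# rim: bottom of blob and width
for z in(.06,):
    lo=onz(i,x+w/2,y+hh,z); L=onz(i,x,y+hh-w/2,z);Rr=onz(i,x+w,y+hh-w/2,z); print("rim bottom",lo,"dia",np.linalg.norm(L-Rr),"cen",(L+Rr)/2)
E
```

```text
[ 232  165   48   50 1416] [255.96045198 189.58333333]
rim bottom [0.64236011 0.2673444  0.06      ] dia 0.05302885922011987 cen [0.61634892 0.27841623 0.06      ]
```

```bash
python3 - <<'E'
from h import *
go([.6185,.277,.046],1.37)
E
```

```text
t 1.4 pos [0.6099 0.2868 0.202 ] shift cm [15.6  -1.19 -0.55] roll -0.19846601047668688 gap 0.0882 F [ 1.17 -0.24 -1.2 ] j6 -0.91
```

Call:
drive_tool --motion '[[1, [2, -0.6, -0.25], 0], [1, [2, -0.6, -0.25], 0], [1, [2, 0, 0], -0.1], [1, [0, 0, 0], -0.1], [1, [0, 0, 0], 0]]'

```text
time: 1.82
position: [0.6161, 0.2801, 0.1422]
tcp_rot: [0.544, -0.45, 0.546, 0.451]
wrist_force: [-0.4, 0.3, 0.6]
finger_gap: 0.0881
```

```bash
python3 - <<'E'
from h import *
go([.6185,.277,.046],1.37)
E
```

```text
t 1.82 pos [0.6161 0.2801 0.1422] shift cm [ 9.62 -0.32 -0.24] roll 0.009841806525343388 gap 0.0881 F [-0.36  0.25  0.59] j6 -1.13
```

Call:
drive_tool --motion '[[1, [2, -0.3, -0.2], 0], [1, [2.4, 0, 0], 0], [1, [2.4, 0, 0], 0], [1, [2.0, 0, 0], 0], [1, [0.8, 0, 0], 0]]'

```text
time: 2.23
position: [0.6185, 0.2773, 0.0453]
tcp_rot: [0.546, -0.448, 0.548, 0.449]
wrist_force: [0.1, -0.5, 0.4]
finger_gap: 0.0881
```

Call:
drive_tool --motion '[[1, [0, 0, 0], 0], [-0.2, [0, 0, 0], 0], [-1, [0, 0, 0], 0], [-1, [0, 0, 0], 0], [-1, [0, 0, 0], 0]]' --force 12

```text
time: 2.65
position: [0.6205, 0.2771, 0.0488]
tcp_rot: [0.547, -0.449, 0.546, 0.448]
wrist_force: [-0.2, -0.5, -0.1]
finger_gap: 0.0634
```

Call:
drive_tool --motion '[[-1, [0, 0, 0], 0], [-1, [0, 0, 0], 0], [-1, [0, 0, 0], 0], [-1, [-0.5, 0, 0], 0], [-1, [-1.0, 0, 0], 0]]'

```text
time: 3.07
position: [0.6192, 0.2768, 0.0616]
tcp_rot: [0.546, -0.448, 0.547, 0.449]
wrist_force: [-0.3, 0.2, -1.5]
finger_gap: 0.0533
```

Call:
drive_tool --motion '[[-1, [-2, 0, 0], 0], [-1, [-2, 0, 0], 0], [-1, [-2.5, 0, 0], 0], [-1, [-2.5, 0, 0], 0], [-1, [-2, 0, 0], 0]]'

```text
time: 3.48
position: [0.6201, 0.2771, 0.1754]
tcp_rot: [0.547, -0.449, 0.546, 0.449]
wrist_force: [0.9, 0.4, -0.7]
finger_gap: 0.0532
```

```bash
python3 - <<'E'
from h import *
go([.6725,.009,.17],1.37)
E
```

```text
t 3.48 pos [0.6201 0.2771 0.1754] shift cm [  0.53 -10.35 -25.28] roll 0.005080510148187001 gap 0.0532 F [ 0.85  0.37 -0.7 ] j6 -1.13
```

Call:
drive_tool --motion '[[-1, [0, -1.4, -3.4], 0], [-1, [0, -1.4, -3.4], 0], [-1, [0, -1.4, -3.4], 0], [-1, [0, -1.4, -3.4], 0], [-1, [0, -1.4, -3.4], 0]]'

```text
time: 3.9
position: [0.6556, 0.095, 0.1734]
tcp_rot: [0.547, -0.449, 0.546, 0.449]
wrist_force: [0.4, 0.1, -1.7]
finger_gap: 0.0531
```

```bash
python3 - <<'E'
from h import *
i,p=cam("wrist"); cv2.imwrite("pics/w2.png",p); go([.6725,.009,.17],1.37); print(proj(i,[.6725,.009,.074]), proj(i,[.5385,.0355,.074]),proj(i,[.6312,.0283,.06]))
t=read_camera("top"); s=read_camera("scene"); cv2.imwrite("pics/t2.png",t)
E
```

```text
t 3.95 pos [0.657  0.0882 0.1732] shift cm [ 0.34 -3.1  -7.45] roll -8.971930826651153e-05 gap 0.0531 F [ 1.12 -5.76 -2.1 ] j6 -1.41
(np.float64(177.77703121415607), np.float64(226.51813655144733)) (np.float64(164.25346812129993), np.float64(76.42288362341428)) (np.float64(189.12257378284443), np.float64(179.28960356953164))
```

View pics/w2.png

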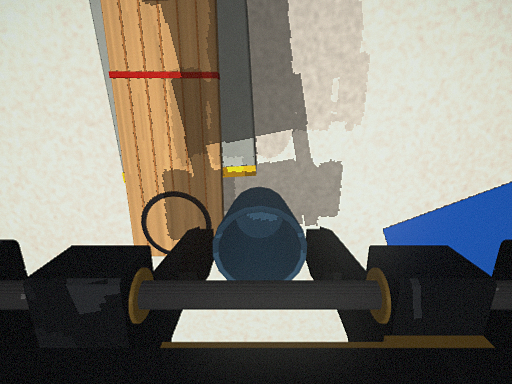

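Wrist view: the held cup's rim is centred near (260,242). The ring is at about (176,224), against a prediction of (178,226), and the red line is at (165,75). The cup sits upright in the fingers.

```bash
python3 - <<'E'
from h import *
i,p=cam("wrist"); s,M=tool()
h=cv2.cvtColor(p,cv2.COLOR_BGR2HSV); R=lambda a:np.round(a,4)
m=np.zeros((384,512),np.uint8); m[150:300,205:315]=cv2.inRange(h,(90,70,20),(125,255,255))[150:300,205:315]
n,l,st,c=cv2.connectedComponentsWithStats(m); x,y,w,hh,a=st[1+np.argmax(st[1:,4])]; print("cup box",x,y,w,hh)
z=s["position"][2]+.013
L=onz(i,x,240,z);Rr=onz(i,x+w,240,z); print("rim",R((L+Rr)/2),np.linalg.norm(L-Rr),"rel tool",R(M.T@((L+Rr)/2-s["position"])))
g=cv2.cvtColor(p,cv2.COLOR_BGR2GRAY); m=np.zeros_like(g); b=(slice(170,262),slice(120,216)); m[b]=(g[b]<45).astype(np.uint8)
n,l,st,c=cv2.connectedComponentsWithStats(m)
for k in range(1,n):
    if st[k,4]>60: print(st[k],c[k])
cv2.imwrite("pics/w3.png",p)
red=cv2.inRange(h,(0,140,60),(8,255,255))|cv2.inRange(h,(172,140,60),(180,255,255)); red[:, :80]=0; red[130:]=0
yy,xx=np.where(red); a_,b_=np.polyfit(xx,yy,1); A=onz(i,xx.min(),a_*xx.min()+b_,.074);B=onz(i,xx.max()+1,a_*xx.max()+b_,.074); print("line",R((A+B)/2),np.linalg.norm(A-B),"yaw",np.arctan2(B[1]-A[1],B[0]-A[0])-np.pi/2)
go([.6725,.009,.17],1.37); print(proj(i,[.6725,.009,.074]))
E
```

```text
cup box 212 185 96 96
rim [0.6491 0.0949 0.186 ] 0.05300921734660912 rel tool [-0.013   0.0061 -0.0024]
[ 142  192   72   70 1839] [186.29146275 235.91571506]
[120 246  32  16 492] [134.8800813  253.57113821]
line [0.5369 0.036  0.074 ] 0.093167600519746 yaw -0.19993715319598615
t 4.1 pos [0.6556 0.0961 0.173 ] shift cm [ 0.3  -3.36 -8.21] roll 0.0034100512889905232 gap 0.0529 F [-0.61 -0.1  -0.54] j6 -1.4
(np.float64(178.50431251512282), np.float64(226.5105713526661))
```

```bash
python3 - <<'E'
from h import *
i=camera_info("wrist"); p=cv2.imread("pics/w3.png"); h=cv2.cvtColor(p,cv2.COLOR_BGR2HSV)
m=cv2.inRange(h,(90,70,20),(125,255,255))
for r in range(190,284,6): xs=np.where(m[r,205:315])[0]+205; print(r,xs.min(),xs.max(),end="; ")
g=cv2.cvtColor(p,cv2.COLOR_BGR2GRAY)
pts=[]  # dark ring pixels away from finger
for y in range(188,262):
    for x in range(136,208):
        if g[y,x]<60 and h[y,x,1]<140 or g[y,x]<35: pts.append((x,y))
pts=np.array(pts,np.float32); d=np.hypot(*(pts-[176,224]).T); k=pts[(d>27)&(d<39)]; print(len(k))
W=np.array([onz(i,*q,.074)[:2] for q in k])
A=np.c_[2*W,np.ones(len(W))]; s=np.linalg.lstsq(A,(W**2).sum(1),rcond=None)[0]; print("ring",s[:2],"r",np.sqrt(s[2]+s[:2]@s[:2]))
E
```

```text
190 244 274; 196 236 281; 202 232 285; 208 229 288; 214 226 292; 220 222 296; 226 219 299; 232 216 302; 238 213 305; 244 213 307; 250 212 306; 256 212 305; 262 216 303; 268 218 299; 274 223 295; 280 228 289; 1224
ring [0.67171324 0.00828628] r 0.0326169844824816
```

Call:
drive_tool --motion '[[-1, [0, -0.8, -2.2], 0], [-1, [0, -0.8, -2.2], 0], [-1, [0, -0.8, -2.2], 0], [-1, [0, -0.8, -1.5], 0], [-1, [0, 0, 0], 0]]'

```text
time: 4.52
position: [0.6718, 0.0092, 0.1726]
tcp_rot: [0.547, -0.449, 0.547, 0.448]
wrist_force: [0.5, -0.4, -1.6]
finger_gap: 0.0532
```

```bash
python3 - <<'E'
from h import *
read_camera("top")
go([.673,.0095,.1215],1.37)
E
```

```text
t 4.57 pos [0.6715 0.0108 0.1725] shift cm [ 5.1  -0.17 -0.1 ] roll 0.00428222008767265 gap 0.0527 F [-0.28 -0.7  -0.74] j6 -1.53
```

Call:
drive_tool --motion '[[-1, [1.2, -0.1, 0], 0], [-1, [1.2, 0, 0], 0], [-1, [1.2, 0, 0], 0], [-1, [0.8, 0, 0], 0], [-1, [0, 0, 0], 0]]'

```text
time: 4.98
position: [0.6711, 0.0115, 0.1255]
tcp_rot: [0.545, -0.448, 0.547, 0.45]
wrist_force: [-1.5, 0.1, -2.2]
finger_gap: 0.0529
```

Call:
drive_tool --motion '[[-1, [0.2, 0, 0], 0], [-1, [0.15, 0, 0], 0], [-1, [0, 0, 0], 0], [-1, [0, 0, 0], 0]]'

```text
time: 5.32
position: [0.6724, 0.0107, 0.1254]
tcp_rot: [0.547, -0.449, 0.546, 0.449]
wrist_force: [0.4, 0.2, -1.7]
finger_gap: 0.0533
```

Call:
drive_tool --motion '[[-1, [0.15, 0, 0], 0], [-1, [0, 0, 0], 0], [-1, [0, 0, 0], 0]]'

```text
time: 5.57
position: [0.6722, 0.0107, 0.1236]
tcp_rot: [0.547, -0.449, 0.546, 0.449]
wrist_force: [-1.0, -0.7, -1.6]
finger_gap: 0.0532
```

Call:
drive_tool --motion '[[-1, [0.15, 0, 0], 0], [-1, [0, 0, 0], 0], [-1, [0, 0, 0], 0]]'

```text
time: 5.82
position: [0.6723, 0.0107, 0.1222]
tcp_rot: [0.547, -0.449, 0.546, 0.449]
wrist_force: [-0.4, -0.7, -0.8]
finger_gap: 0.0532
```

Call:
drive_tool --motion '[[-1, [0.1, 0, 0], 0], [-1, [0, 0, 0], 0], [-1, [0, 0, 0], 0]]'

```text
time: 6.07
position: [0.6726, 0.0106, 0.1218]
tcp_rot: [0.547, -0.449, 0.546, 0.448]
wrist_force: [0.9, -1.0, 5.6]
finger_gap: 0.0537
```

Call:
drive_tool --motion '[[-1, [0.1, 0, 0], 0], [-1, [0, 0, 0], 0], [-1, [0, 0, 0], 0]]'

```text
time: 6.32
position: [0.6731, 0.0105, 0.1213]
tcp_rot: [0.547, -0.45, 0.546, 0.448]
wrist_force: [1.3, -0.7, 6.7]
finger_gap: 0.0529
```

Call:
drive_tool --motion '[[-1, [-0.15, 0, 0], 0], [-1, [0, 0, 0], 0], [-1, [0, 0, 0], 0]]'

```text
time: 6.57
position: [0.6724, 0.0106, 0.1219]
tcp_rot: [0.547, -0.449, 0.546, 0.448]
wrist_force: [0.7, -0.4, 4.8]
finger_gap: 0.0533
```

Call:
drive_tool --motion '[[-1, [-0.05, 0, 0], 0], [-1, [0, 0, 0], 0], [0.25, [0, 0, 0], 0], [0.3, [0, 0, 0], 0], [0.35, [0, 0, 0], 0]]'

```text
time: 6.98
position: [0.6718, 0.0109, 0.1213]
tcp_rot: [0.546, -0.448, 0.547, 0.449]
wrist_force: [-0.5, 0.0, -0.2]
finger_gap: 0.0594
```

Call:
drive_tool --motion '[[0.5, [0, 0, 0], 0], [0.7, [0, 0, 0], 0], [0.8, [0, 0, 0], 0], [0.9, [0, 0, 0], 0], [0.9, [0, 0, 0], 0]]'

```text
time: 7.4
position: [0.6722, 0.0107, 0.122]
tcp_rot: [0.546, -0.449, 0.547, 0.449]
wrist_force: [-0.6, 0.1, 0.4]
finger_gap: 0.0836
```

```bash
python3 - <<'E'
from h import *
i,p=cam("wrist"); cv2.imwrite("pics/w4.png",p); go([.673,.0095,.1215],1.37)
t=read_camera("top"); s=read_camera("scene"); cv2.imwrite("pics/t4.png",t);cv2.imwrite("pics/s4.png",s)
c=cv2.resize(s[140:260,240:360],None,fx=4,fy=4,interpolation=cv2.INTER_CUBIC)
cv2.imwrite("pics/v4.png",np.hstack([c,cv2.resize(p,(320,240))[:,:320].repeat(2,0)[:480]]))
E
```

```text
t 7.45 pos [0.6722 0.0107 0.122 ] shift cm [ 0.05 -0.1  -0.1 ] roll 0.005004105153562088 gap 0.0839 F [ 0.29  0.56 -0.88] j6 -1.53
```

View pics/v4.png

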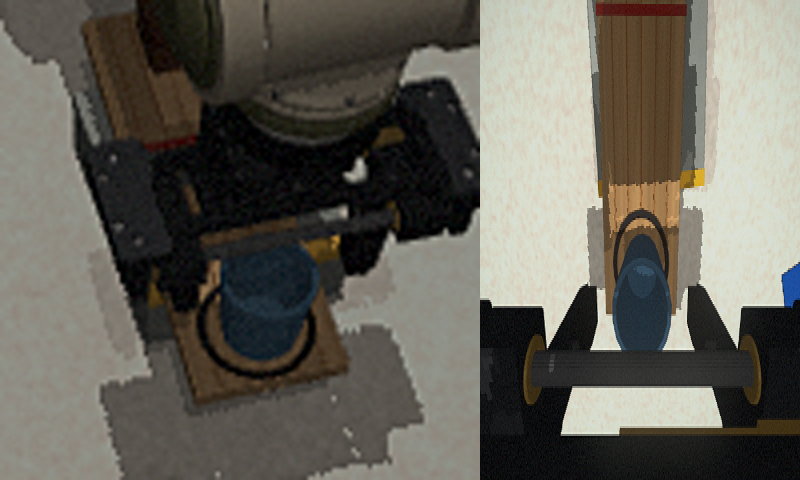

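The cup stands upright in the ring: in the scene crop its foot is at about (262,335) and the ring centre is close to that. The fingers are off it. Next I retreat straight up.

Call:
drive_tool --motion '[[1, [0, 0, 0], 0], [1, [-1.0, 0, 0], 0], [1, [-2.5, 0, 0], 0], [1, [-3, 0, 0], 0], [1, [-2.5, 0, 0], 0]]'

```text
time: 7.97
position: [0.6723, 0.0107, 0.2147]
tcp_rot: [0.547, -0.449, 0.546, 0.448]
wrist_force: [0.5, -0.0, -0.0]
finger_gap: 0.0882
```

```bash
python3 - <<'E'
from h import *
L=np.array([.5375,.036]);R_=np.array([.6720,.0085]); u=(R_-L)/np.linalg.norm(R_-L); print(np.arctan2(u[1],u[0]),np.linalg.norm(R_-L)); h=R_-.21*u; print(h); h2=L-.075*u; print(h2)
go([h2[0],h2[1],.21],np.arctan2(u[1],u[0])+np.pi/2)
E
```

```text
-0.20168124789681702 0.13728255533752282
[0.46625645 0.05056652]
[0.46402016 0.05102376]
t 7.97 pos [0.6723 0.0107 0.2147] shift cm [ 0.44 21.21 -0.1 ] roll 0.005904374692427439 gap 0.0882 F [ 0.52 -0.01 -0.02] j6 -1.53
```

Call:
drive_tool --motion '[[1, [0, 3, 0], 0], [1, [0, 3.7, 0], 0], [1, [0, 3.7, 0], 0], [1, [0, 3.7, 0], 0], [1, [0, 3.7, 0], 0]]'

```text
time: 8.38
position: [0.4958, 0.0457, 0.2127]
tcp_rot: [0.547, -0.449, 0.546, 0.448]
wrist_force: [0.6, -0.1, 0.1]
finger_gap: 0.0886
```

Call:
drive_tool --motion '[[1, [1, 2.6, 0], 0], [1, [1, 0.6, 0], 0], [1, [0, 0, 0], 0], [1, [0, 0, 0], 0]]'

```text
time: 8.72
position: [0.4666, 0.0515, 0.1929]
tcp_rot: [0.547, -0.449, 0.546, 0.448]
wrist_force: [-0.2, 0.4, -0.6]
finger_gap: 0.0882
```

```bash
python3 - <<'E'
from h import *
i,p=cam("wrist"); 
q=[(.465,.0508,.11),(.5375,.036,.074),(.6312,.0283,.06)]
t,pt=cam("top")
for a in q: print(proj(i,a),proj(t,a))
go([.465,.0508,.095],1.37); cv2.imwrite("pics/w5.png",p); cv2.imwrite("pics/t5.png",pt)
b=cv2.resize(pt[120:260,170:260],None,fx=3,fy=3,interpolation=cv2.INTER_CUBIC); cv2.imwrite("pics/v5.png",np.hstack([p,np.pad(b,((0,0),(0,0),(0,0)))[:384]]))
E
```

```text
(np.float64(259.393059936742), np.float64(197.60338207857902)) (np.float64(206.39628867806687), np.float64(228.081539449808))
(np.float64(258.9810555343192), np.float64(252.6238565705121)) (np.float64(214.52668957763507), np.float64(198.3801702501709))
(np.float64(267.65917681409775), np.float64(315.1251012088731)) (np.float64(218.49650074568567), np.float64(161.30188598318028))
t 8.82 pos [0.4673 0.0513 0.1929] shift cm [ 9.79  0.23 -0.09] roll 0.00478142214316124 gap 0.0881 F [ 1.12  0.83 -0.1 ] j6 -1.52
```

View pics/v5.png

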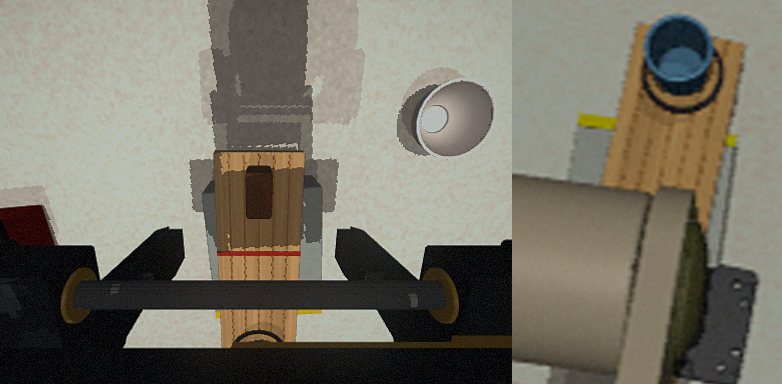

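The wrist view shows the grip block at about (259,193), centred and aligned between the jaws. The red line is at (259,254), the yellow trim at row ~313, and the bowl is clear. Before gripping I measure the riser edge and plank yaw from this view.

```bash
python3 - <<'E'
from h import *
i=camera_info("wrist"); p=cv2.imread("pics/w5.png"); h=cv2.cvtColor(p,cv2.COLOR_BGR2HSV)
red=cv2.inRange(h,(0,140,60),(8,255,255))|cv2.inRange(h,(172,140,60),(180,255,255)); red[:,:200]=0; red[:,310:]=0; red[:235]=0; red[275:]=0
yy,xx=np.where(red); a,b=np.polyfit(xx,yy,1); A=onz(i,xx.min(),a*xx.min()+b,.074);B=onz(i,xx.max()+1,a*(xx.max()+1)+b,.074)
print("line",(A+B)/2,np.linalg.norm(A-B),"yaw",np.arctan2(B[1]-A[1],B[0]-A[0])-np.pi/2)
def yel(img,i,box):
    h=cv2.cvtColor(img,cv2.COLOR_BGR2HSV); m=cv2.inRange(h,(22,130,80),(36,255,255)); x0,y0,x1,y1=box
    n,l,s,c=cv2.connectedComponentsWithStats(m[y0:y1,x0:x1])
    for k in range(1,n):
        if s[k,4]>6: print("yel",s[k]+[x0,y0,0,0,0],onz(i,*(c[k]+[x0,y0]),.06).round(4))
yel(p,i,(190,290,345,340))
w2=cv2.imread("pics/w2.png")
t=camera_info("top"); yel(cv2.imread("pics/t5.png"),t,(180,150,255,175))
# riser side edges, wrist view: grey rows
g=cv2.cvtColor(p,cv2.COLOR_BGR2GRAY); 
for r in(200,210,220,228,236,244,252,260,268,276): print(r,[tuple(h[r,c]) [1:] for c in ()], end="")
s=h[...,1]; 
for r in(225,240,255,270): print(r,"L",[ (c,int(g[r,c])) for c in range(196,222,2)],"R",[(c,int(g[r,c])) for c in range(296,328,3)])
E
```

```text
line [0.53901055 0.03564904 0.074     ] 0.09159608280504179 yaw -0.20198093768576553
yel [297 309  25   5 121] [0.6358 0.0788 0.06  ]
yel [215 311   6   7  33] [ 0.6182 -0.0323  0.06  ]
yel [192 158  13   5  53] [0.6343 0.0785 0.06  ]
yel [241 165   4   4  14] [ 0.6185 -0.0299  0.06  ]
200 []210 []220 []228 []236 []244 []252 []260 []268 []276 []225 L [(196, 180), (198, 182), (200, 179), (202, 186), (204, 192), (206, 68), (208, 76), (210, 79), (212, 81), (214, 83), (216, 70), (218, 82), (220, 83)] R [(296, 89), (299, 81), (302, 79), (305, 69), (308, 78), (311, 82), (314, 83), (317, 81), (320, 75), (323, 187), (326, 179)]
240 L [(196, 182), (198, 184), (200, 181), (202, 182), (204, 179), (206, 172), (208, 131), (210, 137), (212, 134), (214, 69), (216, 81), (218, 78), (220, 75)] R [(296, 84), (299, 77), (302, 143), (305, 131), (308, 79), (311, 85), (314, 83), (317, 76), (320, 147), (323, 190), (326, 178)]
255 L [(196, 180), (198, 183), (200, 187), (202, 185), (204, 183), (206, 184), (208, 181), (210, 138), (212, 132), (214, 136), (216, 134), (218, 71), (220, 61)] R [(296, 46), (299, 56), (302, 135), (305, 137), (308, 130), (311, 135), (314, 134), (317, 137), (320, 142), (323, 185), (326, 183)]
270 L [(196, 172), (198, 184), (200, 178), (202, 183), (204, 175), (206, 175), (208, 188), (210, 177), (212, 137), (214, 135), (216, 137), (218, 99), (220, 132)] R [(296, 147), (299, 97), (302, 135), (305, 133), (308, 126), (311, 128), (314, 131), (317, 137), (320, 134), (323, 187), (326, 179)]
```

Call:
drive_tool --motion '[[1, [2, 0.2, -0.1], 0], [1, [2, 0, 0], 0], [1, [2, 0, 0], 0], [1, [1.5, 0, 0], 0], [1, [0, 0, 0], 0]]'

```text
time: 9.23
position: [0.4636, 0.0508, 0.1149]
tcp_rot: [0.546, -0.448, 0.548, 0.45]
wrist_force: [-0.1, -0.1, -0.1]
finger_gap: 0.0886
```

Call:
drive_tool --motion '[[1, [0.8, 0, 0], 0], [1, [0.4, 0, 0], 0], [1, [0, 0, 0], 0], [0.3, [0, 0, 0], 0], [0, [0, 0, 0], 0]]' --force 15

```text
time: 9.65
position: [0.4645, 0.0509, 0.1056]
tcp_rot: [0.547, -0.449, 0.546, 0.448]
wrist_force: [0.4, 0.2, -0.3]
finger_gap: 0.0771
```

Call:
drive_tool --motion '[[-0.2, [0, 0, 0], 0], [-0.3, [0, 0, 0], 0], [-0.4, [0, 0, 0], 0], [-0.5, [0, 0, 0], 0], [-0.6, [0, 0, 0], 0]]'

```text
time: 10.07
position: [0.4641, 0.051, 0.1051]
tcp_rot: [0.547, -0.449, 0.546, 0.449]
wrist_force: [0.1, 1.1, -0.2]
finger_gap: 0.0437
```

Call:
drive_tool --motion '[[-0.8, [0, 0, 0], 0], [-1, [0, 0, 0], 0], [-1, [0, 0, 0], 0], [-1, [0, 0, 0], 0]]' --force 40

```text
time: 10.4
position: [0.4643, 0.0509, 0.1052]
tcp_rot: [0.547, -0.449, 0.546, 0.449]
wrist_force: [-0.6, -0.4, -0.2]
finger_gap: 0.0166
```

```bash
python3 - <<'E'
from h import *
i,p=cam("wrist"); t,pt=cam("scene"); go([.465,.0508,.103],1.37); print(proj(t,(.465,.0508,.11)))
b=cv2.resize(pt[100:228,230:330],None,fx=3,fy=3,interpolation=cv2.INTER_CUBIC); cv2.imwrite("pics/v6.png",np.hstack([p[:384],b[:384]]))
E
```

```text
t 10.5 pos [0.4642 0.0509 0.1052] shift cm [ 0.22 -0.08  0.  ] roll 0.004991711974977386 gap 0.0087 F [-0.72 -0.24  2.77] j6 -1.52
(np.float64(280.6074284937593), np.float64(142.59771530368351))
```

View pics/v6.png

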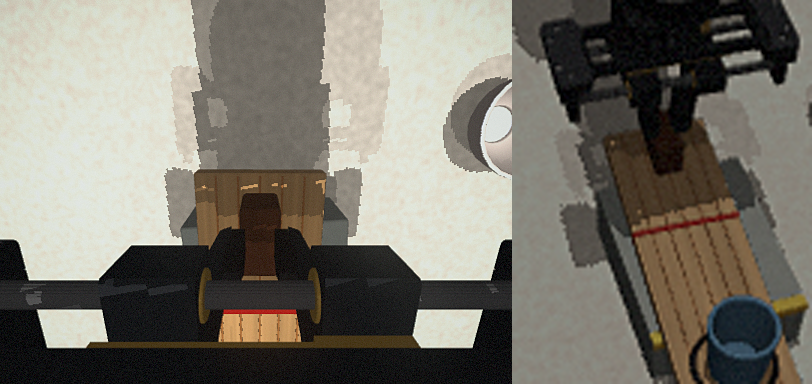

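Call:
drive_tool --motion '[[-1, [0, 0, 0], 0], [-1, [0, 0, 0], 0]]'

```text
time: 10.67
position: [0.4643, 0.0509, 0.1052]
tcp_rot: [0.547, -0.449, 0.546, 0.449]
wrist_force: [-0.1, 0.0, 4.1]
finger_gap: 0.0005
```

```bash
python3 - <<'E'
from h import *
go([.465,.0508,.103],1.37)
i,p=cam("wrist"); cv2.imwrite("pics/v7.png",cv2.resize(p[150:340,150:370],None,fx=3,fy=3,interpolation=cv2.INTER_CUBIC))
go([.465,.0508,.103],1.37)
E
```

```text
t 10.67 pos [0.4643 0.0509 0.1052] shift cm [ 0.22 -0.08  0.  ] roll 0.005013678724215875 gap 0.0005 F [-0.08  0.01  4.11] j6 -1.52
t 10.72 pos [0.4642 0.0509 0.1052] shift cm [ 0.22 -0.08  0.  ] roll 0.0049969154386482195 gap 0.0004 F [0.55 0.37 3.28] j6 -1.52
```

View pics/v7.png

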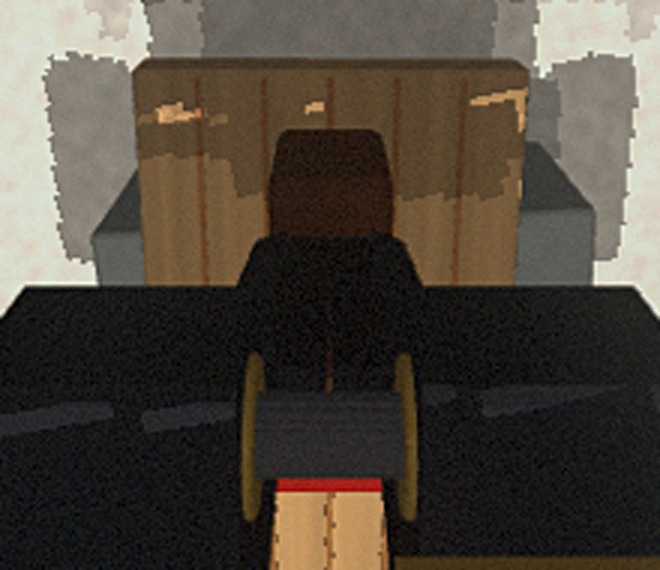

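```bash
python3 - <<'E'
from h import *
s,M=tool(); i=camera_info("wrist"); sc=camera_info("scene"); P=s["position"]
u=np.array([np.cos(-.2),np.sin(-.2)]); c=np.array([.465,.0508])
for nm,z,d in(("rear bot",.074,-.022),("rear top",.11,-.022),("front top",.11,.022),("front bot",.074,.022)):
    q=[*(c+d*u),z]; print(nm,np.round(proj(i,q)),"v7",np.round((np.array(proj(i,q))-150)*3),"scene v6",np.round((np.array(proj(sc,q))-[230,100])*3)+[512,0])
for k in(0,.025): q=P+M[:,0]*k; print("tcp/tip",k,q.round(3),np.round(proj(i,q)),np.round((np.array(proj(i,q))-150)*3),"scene",np.round((np.array(proj(sc,q))-[230,100])*3)+[512,0])
E
```

```text
rear bot [261. 193.] v7 [333. 128.] scene v6 [656. 136.]
rear top [261. 210.] v7 [334. 181.] scene v6 [657. 108.]
front top [261. 278.] v7 [333. 385.] scene v6 [671. 148.]
front bot [261. 250.] v7 [332. 300.] scene v6 [669. 175.]
tcp/tip 0 [0.464 0.051 0.105] [261. 241.] [333. 272.] scene [663. 131.]
tcp/tip 0.025 [0.464 0.051 0.08 ] [261. 225.] [333. 224.] scene [662. 150.]
```

The fingers shut completely (gap 0.0005) with 3–4 N upward force, so they closed on or above the block's top rather than around it. The tips must sit higher than I assumed. I'll lift, reopen, and feel down for the plank with small steps.

Call:
drive_tool --motion '[[-1, [-1.5, 0, 0], 0], [-1, [-1.5, 0, 0], 0], [1, [0, 0, 0], 0], [1, [0, 0, 0], 0], [1, [0, 0, 0], 0]]'

```text
time: 11.13
position: [0.4636, 0.051, 0.1341]
tcp_rot: [0.546, -0.448, 0.547, 0.449]
wrist_force: [0.2, -0.3, -0.4]
finger_gap: 0.0185
```

Call:
drive_tool --motion '[[1, [0, 0, 0], 0], [1, [0, 0, 0], 0], [1, [0, 0, 0], 0], [1, [0, 0, 0], 0], [1, [0, 0, 0], 0]]'

```text
time: 11.55
position: [0.464, 0.051, 0.1349]
tcp_rot: [0.546, -0.449, 0.547, 0.449]
wrist_force: [-0.0, -0.4, 0.8]
finger_gap: 0.0516
```

```bash
python3 - <<'E'
from h import *
go([.465,.0508,.105],1.37)
i,p=cam("wrist"); sc,pt=cam("scene"); cv2.imwrite("pics/w8.png",p)
b=cv2.resize(pt[85:185,225:325],None,fx=4,fy=4,interpolation=cv2.INTER_CUBIC)[:384]; cv2.imwrite("pics/v8.png",np.hstack([p,b])[:, :800])
s,M=tool();P=s["position"];u=np.array([np.cos(-.2),np.sin(-.2)]); c=np.array([.465,.0508])
f=lambda q:(np.round(proj(i,q)),np.round((np.array(proj(sc,q))-[225,85])*4)+[512,0])
for k in(0,.025):
  for w in(-.044,.044): print(k,w,*f(P+M[:,0]*k+M[:,2]*w))
for nm,z,d in(("rb",.074,-.022),("rt",.11,-.022),("ft",.11,.022),("fb",.074,.022)): print(nm,*f([*(c+d*u),z]))
E
```

```text
t 11.55 pos [0.464  0.051  0.1349] shift cm [ 2.99 -0.1   0.  ] roll 0.004993425058096079 gap 0.0516 F [-0.   -0.35  0.84] j6 -1.52
0 -0.044 [188. 241.] [666. 215.]
0 0.044 [334. 241.] [805. 190.]
0.025 -0.044 [197. 225.] [666. 242.]
0.025 0.044 [325. 225.] [801. 217.]
rb [261. 182.] [724. 242.]
rt [261. 196.] [725. 205.]
ft [261. 255.] [744. 257.]
fb [261. 233.] [741. 293.]
```

View pics/v8.png

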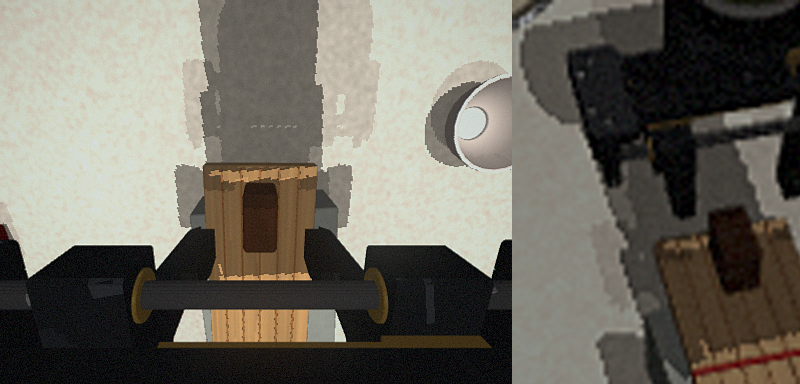

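The scene crop shows the fingertip at about (683,218), only ~7–10 mm ahead of the TCP point (expected 25). The block is where I computed it (top 193–252 in the wrist rows). So I go deeper and feel for contact.

Call:
drive_tool --motion '[[1, [1, 0, 0], 0], [1, [1, 0, 0], 0], [1, [0.5, 0, 0], 0], [1, [0.5, 0, 0], 0], [1, [0, 0, 0], 0]]'

```text
time: 12.07
position: [0.4637, 0.051, 0.1044]
tcp_rot: [0.546, -0.448, 0.547, 0.449]
wrist_force: [-1.0, -0.1, 0.6]
finger_gap: 0.0878
```

Call:
drive_tool --motion '[[1, [0.2, 0, 0], 0], [1, [0, 0, 0], 0], [1, [0, 0, 0], 0]]'

```text
time: 12.32
position: [0.4642, 0.051, 0.1033]
tcp_rot: [0.547, -0.449, 0.546, 0.449]
wrist_force: [0.6, 0.1, 0.2]
finger_gap: 0.0877
```

Call:
drive_tool --motion '[[1, [0.2, 0, 0], 0], [1, [0, 0, 0], 0], [1, [0, 0, 0], 0]]'

```text
time: 12.57
position: [0.4641, 0.051, 0.101]
tcp_rot: [0.546, -0.449, 0.546, 0.449]
wrist_force: [0.7, -0.8, 0.1]
finger_gap: 0.0879
```

Call:
drive_tool --motion '[[1, [0.15, 0, 0], 0], [1, [0, 0, 0], 0], [1, [0, 0, 0], 0]]'

```text
time: 12.82
position: [0.464, 0.051, 0.0995]
tcp_rot: [0.546, -0.449, 0.547, 0.449]
wrist_force: [0.5, -0.4, 0.0]
finger_gap: 0.0883
```

Call:
drive_tool --motion '[[1, [-0.8, 0, 0], 0], [0.1, [0, 0, 0], 0], [0.1, [0, 0, 0], 0], [0.1, [0, 0, 0], 0], [0.1, [0, 0, 0], 0]]' --force 20

```text
time: 13.23
position: [0.464, 0.051, 0.1075]
tcp_rot: [0.546, -0.449, 0.546, 0.449]
wrist_force: [0.0, 0.3, 0.0]
finger_gap: 0.0639
```

Call:
drive_tool --motion '[[0.1, [0, 0, 0], 0], [0.1, [0.3, 0, 0], 0], [0.1, [0.3, 0, 0], 0], [0.1, [0, 0, 0], 0], [0.1, [0, 0, 0], 0]]'

```text
time: 13.65
position: [0.4639, 0.051, 0.1012]
tcp_rot: [0.546, -0.449, 0.547, 0.449]
wrist_force: [-0.2, 0.4, 0.8]
finger_gap: 0.0485
```

Call:
drive_tool --motion '[[0.1, [0.2, 0, 0], 0], [0.1, [0, 0, 0], 0], [0.1, [0, 0, 0], 0]]'

```text
time: 13.9
position: [0.464, 0.051, 0.0995]
tcp_rot: [0.546, -0.449, 0.547, 0.449]
wrist_force: [0.3, -0.7, -0.0]
finger_gap: 0.0486
```

Call:
drive_tool --motion '[[0.1, [0.2, 0, 0], 0], [0.1, [0, 0, 0], 0], [0.1, [0, 0, 0], 0]]'

```text
time: 14.15
position: [0.464, 0.051, 0.0974]
tcp_rot: [0.546, -0.449, 0.547, 0.449]
wrist_force: [0.2, 0.6, -0.3]
finger_gap: 0.0483
```

Call:
drive_tool --motion '[[0.1, [0.2, 0, 0], 0], [0.1, [0.1, 0, 0], 0], [0.1, [0, 0, 0], 0], [0.1, [0, 0, 0], 0]]'

```text
time: 14.48
position: [0.464, 0.051, 0.0945]
tcp_rot: [0.546, -0.449, 0.547, 0.449]
wrist_force: [-0.1, -0.7, 0.2]
finger_gap: 0.0484
```

Call:
drive_tool --motion '[[0.1, [0.2, 0, 0], 0], [0.1, [0.0, 0, 0], 0], [0.1, [0, 0, 0], 0], [0.1, [0, 0, 0], 0]]'

```text
time: 14.82
position: [0.4641, 0.0509, 0.0925]
tcp_rot: [0.546, -0.449, 0.546, 0.449]
wrist_force: [-0.2, 0.0, -0.3]
finger_gap: 0.0482
```

Call:
drive_tool --motion '[[0.1, [0.2, 0, 0], 0], [0.1, [0.0, 0, 0], 0], [0.1, [0, 0, 0], 0], [0.1, [0, 0, 0], 0]]'

```text
time: 15.15
position: [0.4641, 0.051, 0.0905]
tcp_rot: [0.546, -0.449, 0.546, 0.449]
wrist_force: [0.1, 0.5, 0.0]
finger_gap: 0.0487
```

No plank contact down to a TCP height of 0.0905, so the tips really are well short of 25 mm ahead. I go a little lower and try closing gently.

Call:
drive_tool --motion '[[0.1, [0.2, 0, 0], 0], [0.1, [0.0, 0, 0], 0], [0.1, [0.2, 0, 0], 0], [0.1, [0, 0, 0], 0], [0.1, [0, 0, 0], 0]]'

```text
time: 15.57
position: [0.464, 0.051, 0.0864]
tcp_rot: [0.546, -0.449, 0.547, 0.449]
wrist_force: [0.7, 0.3, -0.5]
finger_gap: 0.0484
```

Call:
drive_tool --motion '[[0, [0, 0, 0], 0], [-0.2, [0, 0, 0], 0], [-0.4, [0, 0, 0], 0], [-0.5, [0, 0, 0], 0], [-0.55, [0, 0, 0], 0]]' --force 8

```text
time: 15.98
position: [0.4641, 0.051, 0.0865]
tcp_rot: [0.546, -0.449, 0.546, 0.449]
wrist_force: [0.8, 0.3, 1.6]
finger_gap: 0.0238
```

Call:
drive_tool --motion '[[-0.6, [0, 0, 0], 0], [-0.65, [0, 0, 0], 0], [-0.7, [0, 0, 0], 0], [-0.7, [0, 0, 0], 0], [-0.7, [0, 0, 0], 0]]'

```text
time: 16.4
position: [0.4641, 0.051, 0.0865]
tcp_rot: [0.546, -0.449, 0.546, 0.449]
wrist_force: [0.5, 0.3, 0.0]
finger_gap: 0.0239
```

The block is gripped at 24 mm, as it should be. I firm up the grip and press slightly.

Call:
drive_tool --motion '[[-1, [0, 0, 0], 0], [-1, [0, 0, 0], 0], [-1, [0, 0, 0], 0], [-1, [0.05, 0, 0], 0], [-1, [0, 0, 0], 0]]' --force 45

```text
time: 16.82
position: [0.4641, 0.051, 0.0865]
tcp_rot: [0.546, -0.449, 0.546, 0.449]
wrist_force: [-3.5, 0.2, 7.5]
finger_gap: 0.0235
```

Call:
drive_tool --motion '[[-1, [0, 0, 0], -0.01], [-1, [0, 0, 0], -0.01], [-1, [0, 0, 0], -0.01], [-1, [0, 0, 0], -0.01], [-1, [0, 0, 0], -0.01]]'

```text
time: 17.23
position: [0.4646, 0.0505, 0.0865]
tcp_rot: [0.535, -0.463, 0.535, 0.462]
wrist_force: [-1.1, -3.1, 5.0]
finger_gap: 0.0233
```

```bash
cat > c.py <<'E'
from h import *
def check(tag):
    s,M=tool(); i,p=cam("wrist"); h=cv2.cvtColor(p,cv2.COLOR_BGR2HSV); cv2.imwrite(f"pics/{tag}.png",p)
    sc,ps=cam("scene"); cv2.imwrite(f"pics/{tag}s.png",ps); t,pt=cam("top"); cv2.imwrite(f"pics/{tag}t.png",pt)
    print("tilt",np.degrees(np.arccos(-M[2,0])).round(2)); go([.465,.0508,.0865],1.42)
    for nm,ii,im,bl,by,bc in(("scene",sc,ps,(250,165,325,245),(250,180,345,240),(270,170,340,290)),("top",t,pt,(185,140,260,215),(180,145,260,178),(195,90,260,165))):
        H=cv2.cvtColor(im,cv2.COLOR_BGR2HSV)
        def cc(m,b,mn):
            x0,y0,x1,y1=b; n,l,st,c=cv2.connectedComponentsWithStats(m[y0:y1,x0:x1]); return [(st[k]+[x0,y0,0,0,0],c[k]+[x0,y0]) for k in range(1,n) if st[k,4]>mn]
        for st,c in cc(cv2.inRange(H,(0,140,40),(8,255,255))|cv2.inRange(H,(172,140,40),(180,255,255)),bl,10):
            print(nm,"red",st,onz(ii,*c,.074).round(4))
        for st,c in cc(cv2.inRange(H,(22,130,60),(36,255,255)),by,6): print(nm,"yel",st,onz(ii,*c,.06).round(4))
        for st,c in cc(cv2.inRange(H,(90,70,20),(125,255,255)),bc,80): print(nm,"cup",st,onz(ii,*c,.114).round(4))
if __name__=="__main__":
    import sys; check(sys.argv[1])
E
python3 c.py c1
```

```text
tilt 0.09
t 17.38 pos [0.4646 0.0505 0.0866] shift cm [ 0.01 -0.03  0.04] roll 0.004519994325896892 gap 0.0238 F [-1.1  -2.6   5.57] j6 -1.57
scene red [271 170  36  10  68] [0.5383 0.0381 0.074 ]
scene yel [320 198   8   5  25] [0.6339 0.0855 0.06  ]
scene yel [276 210   7   5  25] [ 0.6181 -0.0268  0.06  ]
scene cup [299 198  25  31 593] [0.6753 0.0188 0.114 ]
top yel [192 158  10   5  42] [0.6345 0.0816 0.06  ]
top yel [238 164   7   5  27] [ 0.6197 -0.0262  0.06  ]
top cup [210 124  24  27 463] [0.6773 0.0191 0.114 ]
```

Call:
drive_tool --motion '[[-1, [0, -0.2, 0], 0], [-1, [0, -0.3, 0], 0], [-1, [0, -0.3, 0], 0], [-1, [0, -0.3, 0], 0], [-1, [0, -0.2, 0], 0]]'

```text
time: 17.8
position: [0.4758, 0.0494, 0.0865]
tcp_rot: [0.534, -0.461, 0.536, 0.463]
wrist_force: [-11.9, 1.4, 14.6]
finger_gap: 0.0238
```

```bash
python3 c.py c2
```

```text
tilt 0.2
t 17.95 pos [0.4761 0.0493 0.0865] shift cm [ 0.01  1.12 -0.01] roll 0.005253270565479307 gap 0.0237 F [-7.67  1.06 12.34] j6 -1.57
scene red [273 173  36  11  69] [0.55  0.038 0.074]
scene yel [320 198   8   5  28] [0.6341 0.0848 0.06  ]
scene yel [276 210   8   5  29] [ 0.6187 -0.026   0.06  ]
scene cup [302 202  24  32 608] [0.6869 0.0185 0.114 ]
top yel [192 158  10   5  38] [0.6348 0.0827 0.06  ]
top yel [237 164   8   5  28] [ 0.6196 -0.0259  0.06  ]
top cup [210 119  24  27 461] [0.689  0.0186 0.114 ]
```

Call:
drive_tool --motion '[[-1, [-0.04, -0.2, 0], 0], [-1, [0, -0.4, 0], 0], [-1, [0, -0.4, 0], 0], [-1, [0, -0.4, 0], 0], [-1, [0, -0.4, 0], 0]]'

```text
time: 18.37
position: [0.4938, 0.0468, 0.0866]
tcp_rot: [0.534, -0.462, 0.536, 0.463]
wrist_force: [-7.8, 0.3, 8.7]
finger_gap: 0.0238
```

Call:
drive_tool --motion '[[-1, [0, -0.4, 0], 0], [-1, [0, -0.4, 0], 0], [-1, [0, -0.4, 0], 0], [-1, [0, -0.4, 0], 0], [-1, [0, -0.2, 0], 0]]'

```text
time: 18.78
position: [0.5119, 0.0441, 0.0865]
tcp_rot: [0.534, -0.462, 0.536, 0.463]
wrist_force: [-8.2, 1.7, 8.7]
finger_gap: 0.0237
```

```bash
python3 c.py c3
```

```text
tilt 0.14
t 18.93 pos [0.5121 0.044  0.0866] shift cm [ 0.01  4.76 -0.01] roll 0.005181163570124214 gap 0.0241 F [-4.62  0.31  5.66] j6 -1.57
scene red [278 185  36  12  76] [0.5862 0.0321 0.074 ]
scene yel [320 198   8   5  27] [0.6339 0.0848 0.06  ]
scene yel [276 210   8   6  30] [ 0.6189 -0.0263  0.06  ]
scene cup [307 216  26  32 632] [0.7226 0.0137 0.114 ]
top yel [192 158   9   5  38] [0.6346 0.0828 0.06  ]
top yel [237 164   8   5  28] [ 0.6196 -0.0259  0.06  ]
top cup [213 104  23  28 469] [0.7249 0.0134 0.114 ]
```

Call:
drive_tool --motion '[[-1, [0, -0.3, 0], 0], [-1, [0, -0.4, 0], 0], [-1, [0, -0.4, 0], 0], [-1, [0, -0.4, 0], 0], [-1, [0, -0.4, 0], 0]]'

```text
time: 19.35
position: [0.5305, 0.0413, 0.0866]
tcp_rot: [0.534, -0.462, 0.536, 0.463]
wrist_force: [-7.8, 1.2, 7.9]
finger_gap: 0.0239
```

Call:
drive_tool --motion '[[-1, [0, -0.4, 0], 0], [-1, [0, -0.4, 0], 0], [-1, [0, -0.4, 0], 0], [-1, [0, -0.3, 0], 0], [-1, [0, -0.2, 0], 0]]'

```text
time: 19.77
position: [0.5474, 0.0389, 0.0866]
tcp_rot: [0.534, -0.462, 0.536, 0.463]
wrist_force: [-7.3, 0.8, 8.4]
finger_gap: 0.0236
```

```bash
python3 c.py c4; python3 -c "
import cv2,numpy as np
a=cv2.imread('pics/c4s.png')[160:270,240:350];b=cv2.imread('pics/c4t.png')[85:165,185:265]
f=lambda x:cv2.resize(x,(400,400),interpolation=cv2.INTER_CUBIC)
cv2.imwrite('pics/v9.png',np.hstack([f(a),f(b)]))"
```

```text
tilt 0.15
t 19.92 pos [0.5477 0.0388 0.0866] shift cm [ 0.02  8.35 -0.01] roll 0.005188758042210306 gap 0.0233 F [-3.9   0.74  6.25] j6 -1.57
scene red [283 197  36  12  77] [0.6217 0.0265 0.074 ]
scene yel [320 198   8   5  29] [0.634  0.0851 0.06  ]
scene yel [276 210   8   5  28] [ 0.6189 -0.0261  0.06  ]
scene cup [313 230  27  33 654] [0.758  0.0087 0.114 ]
top cup [215  90  23  28 474] [0.7601 0.0082 0.114 ]
```

View pics/v9.png

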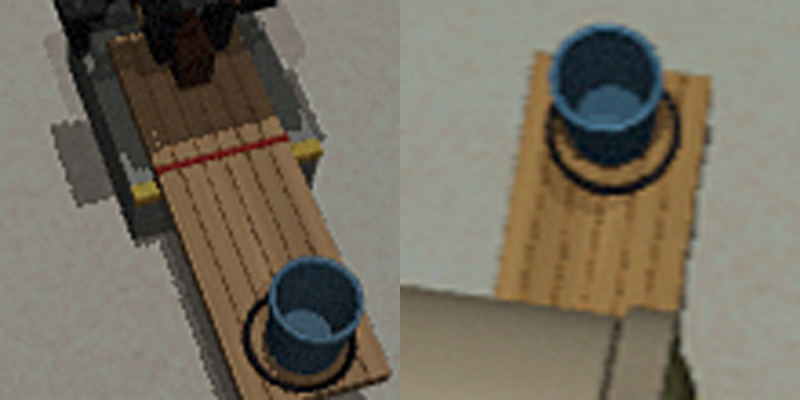

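The plank is flat and the cup stands in the ring. In the scene crop the red line (220,155) is just behind the yellow trim, with about 9 mm to go.

Call:
drive_tool --motion '[[-1, [0, -0.2, 0], 0], [-1, [0, -0.3, 0], 0], [-1, [0, -0.3, 0], 0], [-1, [0, -0.1, 0], 0], [-1, [0, 0, 0], 0]]'

```text
time: 20.33
position: [0.5565, 0.0376, 0.0867]
tcp_rot: [0.535, -0.462, 0.535, 0.463]
wrist_force: [-6.1, 0.4, 7.4]
finger_gap: 0.0231
```

```bash
python3 c.py c5; python3 - <<'E'
from h import *
i=camera_info("scene"); p=cv2.imread("pics/c5s.png"); H=cv2.cvtColor(p,cv2.COLOR_BGR2HSV)
m=cv2.inRange(H,(0,140,40),(8,255,255))|cv2.inRange(H,(172,140,40),(180,255,255)); m[:190]=0;m[230:]=0;m[:,:275]=0;m[:,330:]=0
y,x=np.where(m); w=np.array([onz(i,a,b,.074)[:2] for a,b in zip(x,y)]); k=np.polyfit(w[:,1],w[:,0],1); print("line slope dx/dy",k, "w y range",w[:,1].min(),w[:,1].max())
a=p[180:235,265:335]; cv2.imwrite("pics/v10.png",cv2.resize(a,None,fx=10,fy=10,interpolation=cv2.INTER_CUBIC))
# yellow front/back extents per side, scene
Y=cv2.inRange(H,(22,130,60),(36,255,255))
for x0,x1 in((276,284),(319,329)):
    for c in range(x0,x1):
        r=np.where(Y[190:225,c])[0]+190
        if len(r): print(c,r.min(),r.max(),onz(i,c+.5,r.min(),.06).round(4)[:2],onz(i,c+.5,r.max()+1,.06).round(4)[:2])
E
```

```text
tilt 0.11
t 20.48 pos [0.5564 0.0376 0.0867] shift cm [ 0.03  9.24 -0.02] roll 0.005254206463539246 gap 0.0238 F [-5.02  0.82  6.59] j6 -1.57
scene red [284 200  37  12  80] [0.6302 0.024  0.074 ]
scene yel [321 198   8   5  27] [0.6342 0.0856 0.06  ]
scene yel [276 209   8   6  29] [ 0.6183 -0.026   0.06  ]
scene cup [315 234  25  33 651] [0.7669 0.0069 0.114 ]
top cup [216  90  22  25 435] [0.7661 0.007  0.114 ]
line slope dx/dy [0.1449045 0.6266765] w y range -0.019396141217789847 0.06992365228595995
276 211 212 [ 0.6131 -0.0312] [ 0.618  -0.0336]
277 211 214 [ 0.6141 -0.029 ] [ 0.6238 -0.0338]
278 211 214 [ 0.6151 -0.0269] [ 0.6248 -0.0317]
279 210 214 [ 0.6136 -0.0235] [ 0.6258 -0.0296]
280 211 214 [ 0.6171 -0.0226] [ 0.6268 -0.0274]
281 210 213 [ 0.6156 -0.0192] [ 0.6254 -0.0241]
282 209 213 [ 0.6141 -0.0159] [ 0.6264 -0.022 ]
283 212 212 [ 0.6225 -0.0174] [ 0.6249 -0.0186]
321 199 202 [0.6285 0.082 ] [0.6384 0.0763]
322 199 202 [0.6296 0.0842] [0.6394 0.0785]
323 199 202 [0.6306 0.0864] [0.6404 0.0807]
324 199 202 [0.6316 0.0886] [0.6414 0.0829]
325 198 201 [0.6301 0.0922] [0.64   0.0865]
326 199 201 [0.6336 0.0929] [0.641  0.0886]
327 199 201 [0.6346 0.0951] [0.642  0.0908]
328 201 201 [0.6406 0.0944] [0.643 0.093]
```

View pics/v10.png

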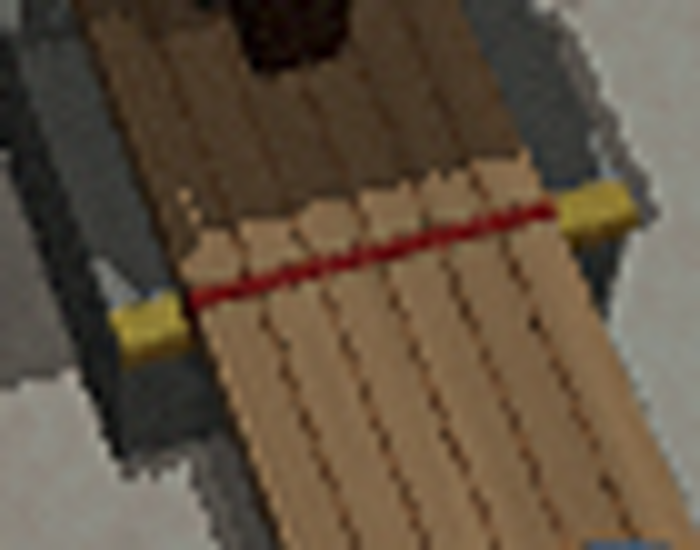

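The red line lies along the trim's front edge: it is parallel (slope 0.145 for both) and within about 1 mm. One small nudge and a settle, then I hand in.

Call:
drive_tool --motion '[[-1, [0, -0.05, 0], 0], [-1, [0, 0, 0], 0], [-1, [0, 0, 0], 0], [-1, [0, 0, 0], 0], [-1, [0, 0, 0], 0]]'

```text
time: 20.9
position: [0.5567, 0.0375, 0.0867]
tcp_rot: [0.534, -0.462, 0.536, 0.463]
wrist_force: [-6.5, 1.2, 7.4]
finger_gap: 0.0237
```

```bash
python3 c.py c6; python3 - <<'E'
from h import *
a=cv2.imread("pics/top0.png").astype(int); b=cv2.imread("pics/c6t.png").astype(int); d=np.abs(a-b).max(2)
for n,(x,y) in dict(bowl=(121,240),tin=(342,222),bottle=(365,150)).items(): print(n,"mean diff",d[y-22:y+22,x-22:x+22].mean().round(1))
finish_job()
E
```

```text
tilt 0.14
t 21.05 pos [0.5567 0.0375 0.0867] shift cm [ 0.04  9.26 -0.02] roll 0.005318429257302082 gap 0.0237 F [-7.35  1.2   8.08] j6 -1.57
scene red [284 200  37  12  78] [0.6305 0.0246 0.074 ]
scene yel [321 198   8   6  28] [0.6342 0.0858 0.06  ]
scene yel [276 209   7   6  29] [ 0.618  -0.0261  0.06  ]
scene cup [315 234  25  33 646] [0.7672 0.0067 0.114 ]
top cup [216  90  22  25 435] [0.766  0.0068 0.114 ]
bowl mean diff 14.1
tin mean diff 8.9
bottle mean diff 9.3
the job is handed in; nothing more can be done
```

The cup is standing in the ring, and the plank is out with its red line at the riser's front edge. I handed the job in at about 21 s, still gripping the rear block. No verdict was reported.

**How it went**
- I set the cup down with the line still about 93 mm inside the riser edge and let it go. It looked upright in the wrist and scene views.
- I then gripped the block, turned the plank 0.05 rad to line up with the riser, and slid it about 92 mm straight out.

**Last checks**
- **Line:** it was within about 1 mm of the edge by most estimates, and about 2 mm by the strictest scene estimate. It was parallel to the edge, with a slope of 0.145 for both.
- **Hold:** the gap was 23.7 mm on the 24 mm block. The grip was commanded at 45 N, with 7–8 N pressing down.
- **Cup:** it moved with the plank (91.9 mm against 92.2 mm for the line) and sat about 3 mm off the ring's centre by eye, in the view 9 mm short of the end.
- **Other objects:** I didn't measure the tin, bowl and bottle separately at the end. A rough before-and-after comparison of the top view showed only small differences (larger at the bowl), and the arm was never sent near them.

**What disagreed or failed**
- **First block grasp:** the fingers shut completely on or above the block, pressing 3–4 N upward. They appeared to reach much less than the stated 25 mm ahead of the tool point. I lifted, felt my way down to a tool height of 0.0865 m and gripped it properly there.
- **Setting the cup down:** I briefly pressed 6.7 N on the plank's front end, then backed off before releasing.

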